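Lock the sample boards with their rod

TASK

The three sample boards in the rack have slid out of line and their locking rod lies drawn back in its cradle. Line the boards up and push the rod through both end brackets and all three boards until it is home: its point sticks out beyond the far bracket and its rear end is within a centimetre or so of the near bracket, but not inside it. Leave the small things lying around the rack where they are.

Things in the scene. Friction and masses are not known exactly. Their poses are not given: they have to be found in the camera images.
- rack: Fixed aluminium sample rack. Origin at desk height. Its +y is the way the rod must travel, +x runs across it. The rod's axis is the line x = 0, 50 mm above the desk. V cradle (open trough, lips 9 mm either side, their tops 4 mm below the axis) from y = -282 to -46 mm; the boards stand at y = 0, 40 and 80; base plate 130 wide, 8 thick, y = -46 to 126.
- near_hole (a point): Centre of the 18 mm hole of the near bracket, on the rod's axis at rack y = -40 mm: a fixed upright plate 50 wide, 8 thick (y = -44 to -36), its top 74 mm above the desk, right at the end of the cradle.
- far_hole (a point): Centre of the 20 mm hole of the far bracket, on the rod's axis at rack y = 120 mm: a fixed upright plate 50 wide, 8 thick (y = 116 to 124), its top 74 mm above the desk.
- rod_tip (a point): Pointed tip of the loose steel locking rod: 14 mm thick, 195 long, roughly 120 g, lying in the cradle; the last 20 mm taper to a 4 mm point. The point's y axis runs along the rod towards the tip. The tip starts 11 to 26 mm short of the near bracket.
- rod_tail (a point): Centre of the flat, black-capped rear end of the rod, 195 mm behind the tip, 14 mm across. Behind it nothing stands higher than the cradle's lips.
- board1 (a joint): Sideways position of sample board 1 (nearest the cradle) along the rack's +x, m; 0 when its hole is on the rod's axis; runs from -0.034 to 0.034 and stays where left (about 1.5 N to slide). No stop or click at 0.
- board1_hole (a point): Centre of the 20 mm hole of board 1: an upright wooden board 56 wide across the rack (28 either side of the hole), 8 thick, from 12 to 90 mm above the desk, sliding upright in its track.
- board2 (a joint): Sideways position of sample board 2 (the middle one) along the rack's +x, m; 0 when its hole is on the rod's axis; runs from -0.034 to 0.034 and stays where left (about 1.5 N to slide). No stop or click at 0.
- board2_hole (a point): Centre of the 20 mm hole of board 2: an upright wooden board 56 wide across the rack (28 either side of the hole), 8 thick, from 12 to 90 mm above the desk, sliding upright in its track.
- board3 (a joint): Sideways position of sample board 3 (nearest the far bracket) along the rack's +x, m; 0 when its hole is on the rod's axis; runs from -0.034 to 0.034 and stays where left (about 1.5 N to slide). No stop or click at 0.
- board3_hole (a point): Centre of the 20 mm hole of board 3: an upright wooden board 56 wide across the rack (28 either side of the hole), 8 thick, from 12 to 90 mm above the desk, sliding upright in its track.
- weight: Bystander, loose, not to be disturbed: brass paperweight, turned brass, 30 across, 40 tall (mm). Origin at its underside.
- measure: Bystander, loose, not to be disturbed: pocket tape measure, case 32 x 69, 60 tall (mm). Origin at its underside.
- tin: Bystander, loose, not to be disturbed: round flat tin, 49 across, 19 tall (mm). Origin at its underside.
- earbuds: Bystander, loose, not to be disturbed: earbud case, rounded case 26 x 58, 45 tall (mm). Origin at its underside.
- eraser: Bystander, loose, not to be disturbed: eraser, 23 x 50, 12 tall (mm). Origin at its underside.
- marker: Bystander, loose, not to be disturbed: marker pen, thick black pen 17 across, 120 long, lying (mm). Origin at its underside.
- rod: The locking rod itself (see its two ends); origin on its axis, half-way along, y axis towards the tip.
Mind the look-alikes: they are no part of the job. What is meant by the rod is not purple, and is the larger of those in its own colour.

How it is judged:
At the end, for the whole second after the job is handed in: The rod lies at rest through both brackets and all three boards: tip 10 mm or more beyond the far bracket, rear end 0 to 17 mm off the near one and not inside it, both ends within 8 mm sideways and 10 mm in height of the rack's axis, each board within 8 mm of lined up (y of rod_tip in the frame of rack above 0.134 m and y of rod_tail in the frame of rack below -0.042 m and x of rod_tip in the frame of rack between -0.008 and 0.008 m and z of rod_tip in the frame of rack between 0.04 and 0.06 m and x of rod_tail in the frame of rack between -0.008 and 0.008 m and z of rod_tail in the frame of rack between 0.04 and 0.06 m and value of joint board1 between -0.008 and 0.008 m and value of joint board2 between -0.008 and 0.008 m and value of joint board3 between -0.008 and 0.008 m and linear speed of rod below 0.01 m/s); the robot touches nothing.
It fails at once if one of the small things around the rack (paperweight, tape measure, tin, earbud case, eraser, marker) is moved more than 20 mm (distance of any of weight, measure, tin, earbuds, eraser, marker from where it was at the start of the episode above 0.02 m).
It also fails if it takes over 58 s, if anything falls off the work surface, if the arm or the gripper's body presses on something with over 40 N, if the wrist force passes 120 N, or if a joint passes its speed limit or range.

ROBOT

A 7-joint arm with a two-finger parallel gripper is mounted at the origin on a cart in front of the work surface, level with it; the furniture and walls round the work are solid. World frame = base frame: x ahead of the robot, y to its left, z up, the work surface at z = 0. Lengths are in m, angles in rad, forces in N, time in s.
With the tool pointing down it reaches from about 0.425 to 0.875 m from the base axis. Payload 8.4 kg.
Tool frame: the origin (TCP) lies midway between the tips of the shut fingers; the grasp point (between the pads) lies 19 mm behind it; z points along the fingers, y is the line along which they close (so a half turn about z gives the same grasp; the last joint's range is limited). The gripper opens to 85 mm and grips with 20 to 120 N. Pads are 22 mm wide; open, the fingers measure 114 mm over their backs; the gripper's body (76 mm by 85 mm) begins 54 mm behind the grasp point. The pads swing forward as they close: fully open they stand 13 mm farther back than shut.
Start: joints at [1.115, 0.333, 0.04, 1.465, -0.013, 1.343, -0.059], TCP at [0.227, -0.609, 0.197] pointing down, gripper open.
Joint ranges: [-2.58, 2.58], [-0.38, 2.09], [-1.3, 1.39], [0.25, 2.4], [-1.5, 4.64], [0.08, 2.09], [-2.65, 2.65]. Speed limits (rad/s): [2.22, 2.22, 2.79, 2.79, 3.14, 3.14, 3.14].

INTERFACE

Orientations are given as a unit quaternion [x, y, z, w].
In Python, from station import sense, camera, camera_params, job_done, search_frame, mark_of gives the robot as it stands.
- The arm moves only by the tool move_arm, never from a script. Its argument "targets" is a list that holds one entry, the list of rows, each a list of 7 numbers: the shift along the world's x, y, z scaled (see below), then the turn, a rotation vector about the world's x, y, z scaled (see below), then the gripper's target within -1 to 1 (fully open at 1, half-way at 0, shut at -1). In form: [[[dx, dy, dz, wx, wy, wz, gripper], ...]]. A call has 1 to 12 rows; each row is the pose to reach, as a shift and turn from the pose commanded when the call began; what a row does not reach only later rows make up. The controller multiplies each number of a shift by 80 cm and each number of a turn by pi/2 rad. A row lasts 1/8 s, in which the tool goes at most 62.5 mm and 10.7 degrees, less where a joint would pass 70% of its speed; a pose out of reach is approached as far as the arm can. A call with a number of a shift or a turn outside -1 to 1 is refused whole. A call with a gripper value outside its range is refused whole. The fingers move at their own pace and stop on an object; "newtons" is the grip in N (left out, the last holds). Time passes only in rows, so rows that repeat a pose let the fingers close. It gives the time, the measured TCP pose, the force, the opening and the grip force at its end, in the units of the state.
- sense(): the state, without advancing time (a new reading comes with each control period).
- camera(name): name is "scene" or "side" or "wrist"; returns the picture (400x640x3 uint8, red, green, blue); there is no depth.
- camera_params(name): a dict with "mtx" (3x3 intrinsics, pixels), "R" (3x3) and "t" (3): a world point X has camera coordinates R X + t. Camera axes: x right, y down, z forward; pixel columns grow to the right and rows downward; lengths in m; the calibration is good to about 2 mm. A picture is of the moment at which its call begins: read the wrist's pose just before it. camera_params takes no time and is no camera call; for the wrist camera it gives the pose at the moment of the call.
- job_done(): hands the job in; it is judged then, once.
Trained networks look in the newest picture that a camera, given by its name, has taken for a name from the list of things; names that differ only in an ending like _2 or _b are one class to them, and where a whole thing is asked for, a point or a joint stands for the part that bears it (a point fixed in the world has none). Each returns a list of dicts, best first, with "score" (0 to 1); they miss things now and then, are a little off and sometimes report something else, mostly with a low value. They report only what shows in the picture. A call takes as long as a camera call. They do not tell look-alikes from the thing itself.
- search_frame(camera, label): "xy" ([column, row] in pixels, amid what is visible of it).
- mark_of(camera, label): "xy" ([column, row] in pixels: a listed point, or the origin of a listed thing).
The state is a dict: "time_s": time; "joint_positions": joint angles; "joint_velocities": joint speeds; "joint_torque": joint torques, N m; "tool_pos": TCP position; "ee_rot": TCP orientation; "force": force on the tool from outside, world axes, zero at the start; "ft_torque": the same for the moment, N m; "opening": finger opening in m; "gripper_force": force on a finger pad.
Only numpy, scipy, OpenCV 4.12 (cv2) and the standard library are available. Lean on these libraries where they do the work, as an engineer would, in place of code of your own. Each camera call takes 0.05 s, during which the arm holds its last target. There are 200 camera calls.

## Working session

There is one attempt and no reset: what is moved stays moved. The work goes in short steps, Python scripts to look and compute and a tool call to move; the robot and the scene stay as the last step left them, time stands still between calls to the robot, and variables do not carry over. Pictures are saved under pics/ and viewed, at most 14 in all, crops included, and the job is handed in when it is done.

Besides the shell and the picture viewer there is one more tool, called after "Request:" by a JSON object that holds its "fn" and its "kwargs". move_arm: Moves the arm, as the interface text tells. Shifts and turns lie within -1 to 1; 1 stands for 80 cm of shift or pi/2 rad of turn. Its arguments: {"type":"object","properties":{"targets":{"type":"array"},"newtons":{"type":"number"}},"required":["targets"]}

```bash
mkdir -p pics; cat > h.py <<'E'
from station import *
import numpy as np, cv2
def save(cam,name,img=None):
    im=camera(cam) if img is None else img
    cv2.imwrite(f'pics/{name}.png',cv2.cvtColor(im,cv2.COLOR_RGB2BGR)); return im
def ray(cam,xy):
    p=camera_params(cam);K,R,t=map(np.array,(p['mtx'],p['R'],p['t']))
    d=R.T@np.linalg.solve(K,[xy[0],xy[1],1.]); return -R.T@t,d
def onz(cam,xy,z):
    c,d=ray(cam,xy); return c+d*(z-c[2])/d[2]
def proj(cam,X):
    p=camera_params(cam);K,R,t=map(np.array,(p['mtx'],p['R'],p['t']))
    q=K@(R@np.array(X)+t); return q[:2]/q[2]
E
python3 - <<'E'
from h import *
a=save('scene','scene0'); b=save('side','side0')
save('','both0',np.vstack([a,b])[:, :]) if 0 else None
Z=dict(near_hole=.05,far_hole=.05,rod_tip=.05,rod_tail=.05,board1_hole=.05,board2_hole=.05,board3_hole=.05,weight=0,measure=0,tin=0,earbuds=0,eraser=0,marker=0,rack=0)
for cam in('scene','side'):
    for n,z in Z.items():
        for r in mark_of(cam,n)[:3]:
            print(cam,n,round(r['score'],2),np.round(r['xy'],1),np.round(onz(cam,r['xy'],z),3))
print(sense()['time_s'])
for c in('scene','side'): print(c,ray(c,(320,200)))
E
```

```text
scene near_hole 0.56 [324.6 199.7] [ 0.528 -0.032  0.05 ]
scene far_hole 0.89 [279.8 183. ] [0.559 0.148 0.05 ]
scene rod_tip 0.76 [332.3 195.7] [ 0.564 -0.04   0.05 ]
scene rod_tip 0.69 [481.7 262.6] [ 0.422 -0.527  0.05 ]
scene rod_tail 0.84 [394.5 211.2] [ 0.566 -0.243  0.05 ]
scene rod_tail 0.51 [429.  245.2] [ 0.435 -0.388  0.05 ]
scene rod_tail 0.5 [247.1 208.2] [0.366 0.138 0.05 ]
scene board1_hole 0.81 [310.8 194.1] [0.54  0.022 0.05 ]
scene board2_hole 0.77 [306.5 184.5] [0.593 0.068 0.05 ]
scene board3_hole 0.66 [292.4 186.1] [0.56  0.101 0.05 ]
scene board3_hole 0.15 [362.5 205.5] [ 0.551 -0.147  0.05 ]
scene weight 0.49 [297.1 229. ] [ 0.409 -0.005  0.   ]
scene measure 0.55 [318.8 185.3] [0.701 0.079 0.   ]
scene tin 0.64 [325.4 229.9] [ 0.445 -0.079  0.   ]
scene earbuds 0.53 [380.3 207.5] [ 0.656 -0.166  0.   ]
scene marker 0.85 [405.1 260.1] [ 0.411 -0.336  0.   ]
scene rack 0.96 [308.5 209. ] [0.533 0.026 0.   ]
side near_hole 0.83 [304.5 198.2] [ 0.55  -0.012  0.05 ]
side far_hole 0.7 [281.6 229.2] [0.546 0.14  0.05 ]
side rod_tip 0.44 [341.2 301. ] [0.296 0.307 0.0
[... 633 characters left out ...]
 [0.551 0.025 0.   ]
side tin 0.6 [343.2 207.6] [ 0.45  -0.076  0.   ]
side tin 0.57 [301.6 194.3] [ 0.596 -0.083  0.   ]
side earbuds 0.63 [293.1 178.6] [ 0.66  -0.147  0.   ]
side earbuds 0.55 [327.7 158. ] [ 0.606 -0.307 -0.   ]
side earbuds 0.17 [285.  210.6] [ 0.606  0.011 -0.   ]
side eraser 0.51 [258.6 261.2] [0.57  0.233 0.   ]
side marker 0.7 [386.6 167.6] [ 0.4   -0.336  0.   ]
side rack 0.68 [300.6 215.7] [0.552 0.013 0.   ]
side rack 0.56 [329.5 160.1] [ 0.595 -0.298  0.   ]
1.5
scene (array([-0.68944052, -0.64891113,  0.75103009]), array([ 0.78900685,  0.40999741, -0.45772147]))
side (array([-0.00483408,  1.06942465,  0.99887619]), array([ 0.33188677, -0.71239761, -0.61871877]))
```

View pics/scene0.png

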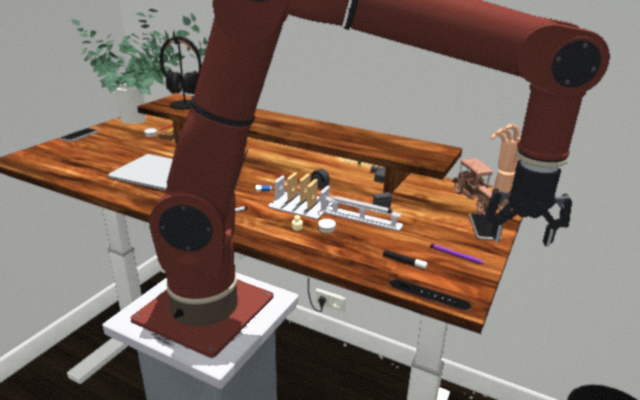

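View pics/side0.png

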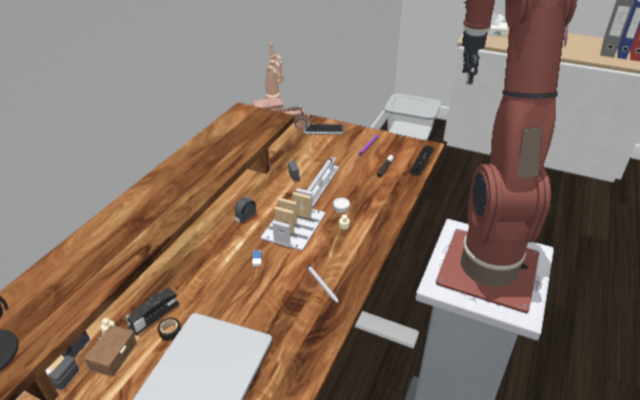

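```bash
python3 - <<'E'
from h import *
a=cv2.imread('pics/scene0.png')[165:240,240:440]; b=cv2.imread('pics/side0.png')[150:250,230:430]
cv2.imwrite('pics/crop0.png',np.vstack([cv2.resize(a,(640,240),interpolation=2),cv2.resize(b,(640,320),interpolation=2)]))
s=sense();p=camera_params('wrist');R,t=np.array(p['R']),np.array(p['t'])
print(s['tool_pos'],s['ee_rot'],'cam',-R.T@t,'axis',R[2],'right',R[0],np.array(p['mtx'])[0,0])
E
```

```text
[ 0.22700076 -0.6090536   0.19692641] [ 9.84133937e-01  1.77427150e-01  8.74714146e-06 -8.29536964e-06] cam [ 0.30261582 -0.58036849  0.37426817] axis [-0.29488893 -0.10794774 -0.94941445] right [ 0.34850212 -0.9373065  -0.00167398] 291.3012866535696
```

View pics/crop0.png

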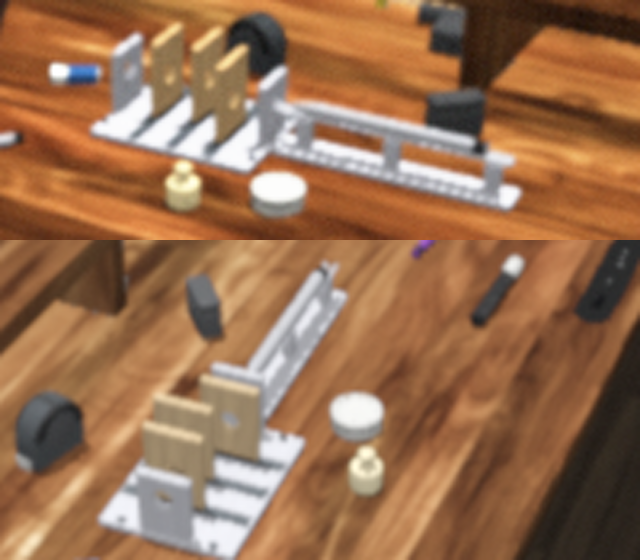

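Possible rods: the grey rod in the cradle (scene 365,203 / side 322,180), the purple rod (scene 457,253) and the smaller grey stick lying left (side 323,283). The crop shows the grey, black-capped one lying in the cradle (tail at scene 394,211), so I'll take that one. Next I'm moving the wrist camera over the rack.

Request:
{"fn": "move_arm", "kwargs": {"targets": [[[0.41,0.774,0.1,0,0,0.8,1],[0.41,0.774,0.1,0,0,0.8,1],[0.41,0.774,0.1,0,0,0.8,1],[0.41,0.774,0.1,0,0,0.8,1],[0.41,0.774,0.1,0,0,0.8,1],[0.41,0.774,0.1,0,0,0.8,1],[0.41,0.774,0.1,0,0,0.8,1],[0.41,0.774,0.1,0,0,0.8,1],[0.41,0.774,0.1,0,0,0.8,1],[0.41,0.774,0.1,0,0,0.8,1],[0.41,0.774,0.1,0,0,0.8,1],[0.41,0.774,0.1,0,0,0.8,1]]]}}

```text
time_s: 3.0
tool_pos: [0.5559, 0.0148, 0.2774]
ee_rot: [0.69, 0.724, 0.001, -0.0]
force: [-0.1, -0.8, -0.0]
opening: 0.0851
gripper_force: 0.0
```

Request:
{"fn": "move_arm", "kwargs": {"targets": [[[0,0,0,0,0,0,1],[0,0,0,0,0,0,1],[0,0,0,0,0,0,1]]]}}

```text
time_s: 3.38
tool_pos: [0.5546, 0.0082, 0.2768]
ee_rot: [0.693, 0.721, -0.0, 0.0]
force: [-0.9, -0.1, -0.3]
opening: 0.0852
gripper_force: 0.0
```

```bash
cat > look.py <<'E'
from h import *
import sys
s=sense();print(s['time_s'],np.round(s['tool_pos'],4),np.round(s['ee_rot'],3),np.round(s['joint_positions'],2),np.round(s['joint_velocities'],3).max())
im=save('wrist',sys.argv[1])
for n in 'near_hole far_hole rod_tip rod_tail board1_hole board2_hole board3_hole'.split():
    for r in mark_of('wrist',n)[:2]: print(n,round(r['score'],2),np.round(r['xy'],1),np.round(onz('wrist',r['xy'],.05),4))
for n in 'board1 board2 board3'.split():
    for r in search_frame('wrist',n)[:3]: print(n,round(r['score'],2),np.round(r['xy'],1),np.round(onz('wrist',r['xy'],.09),4))
E
python3 look.py w1
```

```text
3.375 [0.5546 0.0082 0.2768] [ 0.693  0.721 -0.     0.   ] [ 0.45  0.16 -0.62  1.55  0.09  1.47 -0.13] -0.0
near_hole 0.96 [319.7 181.2] [ 0.5517 -0.0136  0.05  ]
far_hole 0.89 [320.1  57. ] [0.5463 0.1474 0.05  ]
far_hole 0.17 [312.6 154.6] [0.5405 0.0243 0.05  ]
rod_tip 0.73 [318.7 199.8] [ 0.5515 -0.041   0.05  ]
rod_tail 0.87 [318.  308.6] [ 0.5575 -0.231   0.05  ]
rod_tail 0.51 [237.5  14.8] [0.4448 0.1899 0.05  ]
board1_hole 0.84 [313.2 155.1] [0.5415 0.0244 0.05  ]
board1_hole 0.42 [320.5 180.8] [ 0.5531 -0.0119  0.05  ]
board2_hole 0.91 [334.6 126.6] [0.5691 0.0641 0.05  ]
board3_hole 0.66 [326.3  91.8] [0.5559 0.1077 0.05  ]
board3_hole 0.33 [317.6  59.5] [0.5432 0.1454 0.05  ]
board1 0.83 [314.2 154.4] [0.5438 0.0322 0.09  ]
board1 0.74 [326.  95.] [0.5553 0.1026 0.09  ]
board2 0.83 [314.2 154.4] [0.5438 0.0322 0.09  ]
board2 0.74 [326.  95.] [0.5553 0.1026 0.09  ]
board3 0.83 [314.2 154.4] [0.5438 0.0323 0.09  ]
board3 0.74 [326.  95.] [0.5553 0.1027 0.09  ]
```

View pics/w1.png

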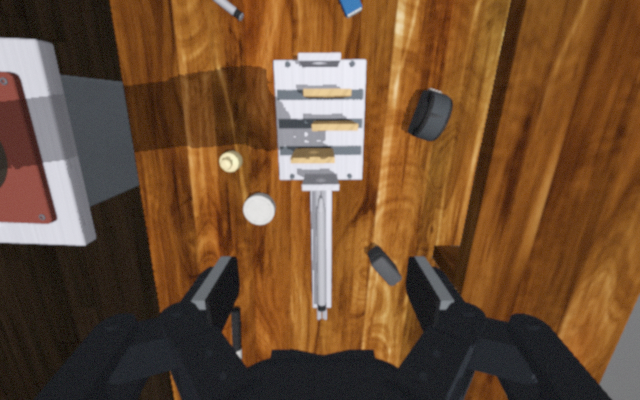

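The wrist view shows the near bracket at (320,185), boards at (313,157), (335,126) and (327,92), and the far bracket at (320,57). The rod runs from (319,196) to (322,308) with its black tail. I'll refine this from colour segmentation.

```bash
python3 - <<'E'
from h import *
im=cv2.imread('pics/w1.png'); c=im[40:330,260:380]
cv2.imwrite('pics/w1c.png',cv2.resize(c,(240*1,580),interpolation=2))
def P(u,v,z): return np.round(onz('wrist',(u,v),z),4)
print('base far L,R',P(274,61,.008),P(366,61,.008),'near',P(280,180,.008),P(363,180,.008))
hsv=cv2.cvtColor(im,cv2.COLOR_BGR2HSV)
# base plate / brackets: low saturation & bright; print mid of horizontal runs
m=((hsv[...,1]<60)&(hsv[...,2]>110))
for v in (53,55,57,65,75,105,110,135,140,166,170,176,183,186,189,210,230,250,270,290,300,305,310,315):
    u=np.where(m[v,265:375])[0]+265
    if len(u): print(v,u.min(),u.max(),end=' | ')
print()
for name,box in dict(b1=(148,165),b2=(120,133),b3=(86,98)).items():
    r=hsv[box[0]:box[1],270:372]; w=((r[...,1]>80)&(r[...,2]>150)&(r[...,0]<28))
    v,u=np.where(w); v0=v.min()
    for dv in range(v.min(),v.max()+1):
        k=u[v==dv]; 
        if len(k)>20: print(name,dv+box[0],k.min()+270,k.max()+270,P((k.min()+k.max())/2+270,dv+box[0],.09))
E
```

```text
base far L,R [0.4817 0.1467 0.008 ] [0.6097 0.1521 0.008 ] near [ 0.4895 -0.0236  0.008 ] [ 0.6201 -0.0181  0.008 ]
53 298 340 | 55 298 340 | 57 297 340 | 65 273 366 | 75 274 366 | 105 275 365 | 110 276 365 | 135 277 364 | 140 277 363 | 166 279 362 | 170 279 362 | 176 279 362 | 183 302 338 | 186 301 339 | 189 302 339 | 210 265 331 | 230 311 331 | 250 311 331 | 270 311 331 | 290 312 331 | 300 312 331 | 305 312 331 | 310 317 326 | 315 317 326 | 
b1 156 271 332 [0.5279 0.0296 0.09  ]
b1 157 271 333 [0.5286 0.0284 0.09  ]
b1 158 271 332 [0.528  0.0271 0.09  ]
b1 159 272 332 [0.5286 0.0258 0.09  ]
b1 160 272 332 [0.5287 0.0246 0.09  ]
b1 161 272 332 [0.5287 0.0233 0.09  ]
b2 123 313 355 [0.5664 0.0713 0.09  ]
b2 124 312 356 [0.5665 0.0701 0.09  ]
b2 125 312 357 [0.5672 0.0689 0.09  ]
b2 126 312 356 [0.5666 0.0677 0.09  ]
b2 127 312 356 [0.5667 0.0666 0.09  ]
b2 128 313 356 [0.5674 0.0654 0.09  ]
b3 90 270 370 [0.548  0.1079 0.09  ]
b3 91 271 371 [0.5492 0.1068 0.09  ]
b3 92 272 371 [0.5499 0.1058 0.09  ]
b3 93 273 371 [0.5505 0.1047 0.09  ]
b3 94 274 371 [0.5511 0.1036 0.09  ]
b3 95 274 371 [0.5512 0.1025 0.09  ]
b3 96 305 371 [0.5695 0.1022 0.09  ]
```

View pics/w1c.png

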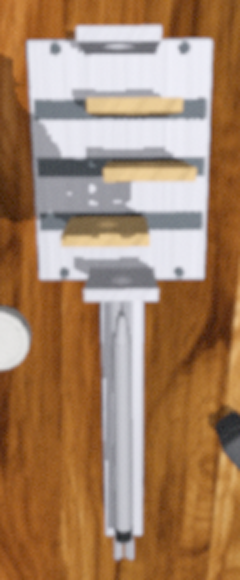

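The crop shows near bracket top mid (320.8,187), far (319,56), boards mids (312.5,160), (335,127), (327.5,92.5), and the rod from tip (320.5,195) to tail (321.5,309).

```bash
python3 - <<'E'
from h import *
P=lambda u,v,z: np.round(onz('wrist',(u,v),z),4)
pts=dict(near=(320.75,187,.074),far=(319.3,56,.074),cr1=(321,215,.046),cr2=(321.3,300,.046),tip=(320.5,195,.05),tail=(321.5,309,.057),b1=(312.5,160,.09),b2=(335,127,.09),b3=(327.5,92.5,.09),bf=(319.7,70,.008),bn=(320.7,174,.008))
W={k:P(*v) for k,v in pts.items()}
for k,v in W.items(): print(k,v)
A=np.array([W[k][:2] for k in('near','far','cr1','cr2','bf','bn')])
k=np.polyfit(A[:,1],A[:,0],1);print('slope',k,'yaw deg',np.degrees(np.arctan(-k[0])),A[:,0]-np.polyval(k,A[:,1]))
yaw=-np.arctan(k[0]);e=np.array([-np.sin(yaw),np.cos(yaw)])
# axis points at rack y: origin from near/far
n=np.mean([W['near'][1]+.04*e[1],W['far'][1]-.12*e[1]]);
o=np.array([np.polyval(k,n),n]);print('origin',o)
for y in(-.27,-.2575,-.053,0,.04,.08,.12): print(y,np.round(o+y*e,4))
for b in('b1','b2','b3','tip','tail'):
    d=W[b][:2]-o; print(b,'rack x',round(d@[e[1],-e[0]],4),'y',round(d@e,4))
q=sense()['ee_rot'];print('tool y angle',np.degrees(np.arctan2(2*(q[0]*q[1]),q[1]**2-q[0]**2)))
E
```

```text
near [ 0.5537 -0.014   0.074 ]
far [0.5456 0.1461 0.074 ]
cr1 [ 0.556  -0.0653  0.046 ]
cr2 [ 0.5626 -0.2161  0.046 ]
tip [ 0.554  -0.0327  0.05  ]
tail [ 0.5634 -0.2253  0.057 ]
b1 [0.5419 0.0251 0.09  ]
b2 [0.5679 0.0666 0.09  ]
b3 [0.5569 0.1055 0.09  ]
bf [0.5457 0.1379 0.008 ]
bn [ 0.5532 -0.0112  0.008 ]
slope [-0.04778037  0.55262003] yaw deg 2.7355333485282096 [ 4.11047503e-04 -3.93145716e-05  2.59914301e-04 -3.45366143e-04
 -3.31113641e-04  4.48325510e-05]
origin [0.55137317 0.02609558]
-0.27 [ 0.5643 -0.2436]
-0.2575 [ 0.5637 -0.2311]
-0.053 [ 0.5539 -0.0268]
0 [0.5514 0.0261]
0.04 [0.5495 0.0661]
0.08 [0.5476 0.106 ]
0.12 [0.5456 0.146 ]
b1 rack x -0.0095 y -0.0005
b2 rack x 0.0184 y 0.0397
b3 rack x 0.0093 y 0.0791
tip rack x -0.0002 y -0.0589
tail rack x 0.0 y -0.2517
tool y angle 87.55571854954259
```

Request:
{"fn": "move_arm", "kwargs": {"newtons": 20, "targets": [[[-0.016,0.021,-0.15,0,0,0.003,1],[-0.016,0.021,-0.15,0,0,0.003,1],[-0.016,0.021,-0.15,0,0,0.003,1],[-0.016,0.021,-0.278,0,0,0.003,1],[-0.016,0.021,-0.278,0,0,0.003,1],[-0.016,0.021,-0.278,0,0,0.003,1],[-0.016,0.021,-0.278,0,0,0.003,-1],[-0.016,0.021,-0.278,0,0,0.003,-1],[-0.016,0.021,-0.278,0,0,0.003,-1],[-0.016,0.021,-0.278,0,0,0.003,-1],[-0.016,0.021,-0.278,0,0,0.003,-1]]]}}

```text
time_s: 5.3
tool_pos: [0.543, 0.027, 0.0557]
ee_rot: [0.69, 0.724, 0.0, 0.001]
force: [-0.6, 0.0, 6.6]
opening: -0.0001
gripper_force: 3.5
```

```bash
python3 - <<'E'
from h import *
a=save('scene','s2')[150:240,230:410]; b=save('side','d2')[150:260,230:400]; w=save('wrist','w2')
save('','mix2',np.hstack([cv2.resize(w,(400,250)),cv2.resize(b,(386,250),interpolation=2)]))
print(sense()['joint_positions'],sense()['opening'])
E
```

```text
[ 0.40272638  0.30133195 -0.61480694  1.86358614  0.20086609  1.03656904
 -0.24625731] -0.00018081151359130082
```

View pics/mix2.png

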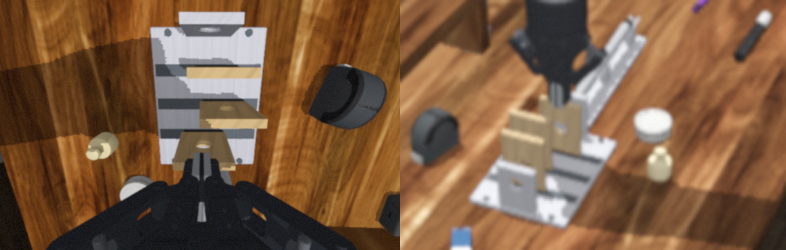

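```bash
python3 - <<'E'
from h import *
p=sense()['tool_pos'];print(p,sense()['force'])
out=[]
for cam,f,(u0,v0,du,dv) in(('wrist','w2',(220,190,200,150)),('side','d2',(260,150,100,75)),('scene','s2',(270,150,100,75))):
    im=cv2.cvtColor(cv2.imread(f'pics/{f}.png'),4);k=400//du
    c=cv2.resize(im[v0:v0+dv,u0:u0+du],None,fx=k,fy=k,interpolation=2)
    for X,col in((p,(255,0,0)),((.5419,.0256,.09),(0,255,0)),((.5419,.0256,.05),(0,0,255))):
        q=proj(cam,X);print(cam,q); cv2.circle(c,tuple(int(x) for x in (q-[u0,v0])*k),4,col,1)
    out.append(c)
save('','mix3',np.vstack([np.hstack(out[:2]),np.hstack([out[2],out[2]*0])]))
E
```

```text
[0.54308177 0.02700902 0.05569338] [-1.61398060e+00 -2.84144848e-03  7.46250577e+00]
wrist [322.36735159 233.41453934]
wrist [320.20471279 261.52872106]
wrist [320.53805872 231.74271506]
side [300.69065211 204.6847545 ]
side [300.96991686 195.22442008]
side [301.31663711 206.03330693]
scene [310.04231079 191.71886605]
scene [310.38237809 181.94614732]
scene [310.23366936 193.61052011]
```

View pics/mix3.png

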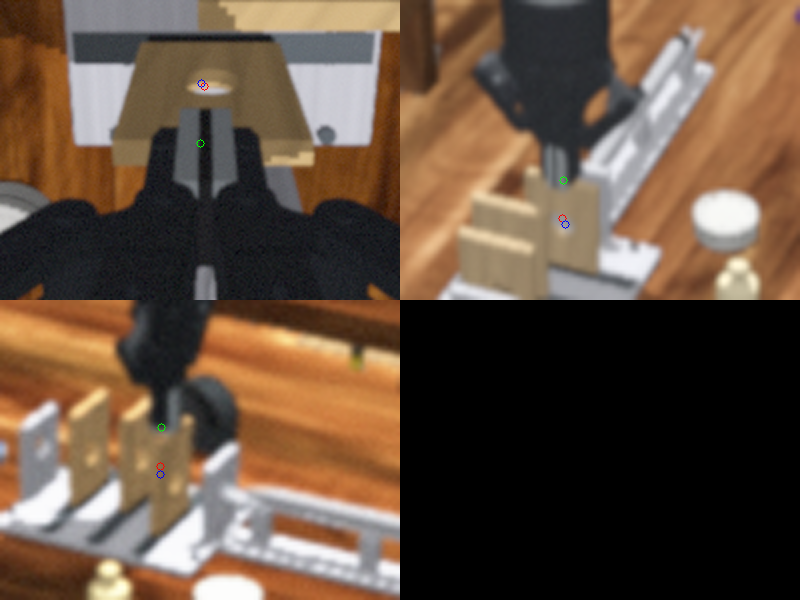

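```bash
python3 - <<'E'
from h import *
c,d=ray('wrist',(322,243.5)); 
for y in(.016,.027,.038): print('wrist front-edge at y',y,c+d*(y-c[1])/d[1])
p=sense()['tool_pos']
for z in(.056,.07,.08,.09,.1): print(z,'wrist',proj('wrist',[p[0],p[1]+.011,z]),'side',proj('side',[p[0],p[1]+.011,z]),'scene',proj('scene',[p[0],p[1],z]))
print('hole now',[np.round(onz('wrist',r['xy'],.05),4) for r in mark_of('wrist','board1_hole')[:1]] if camera('wrist') is not None else 0)
E
```

```text
wrist front-edge at y 0.016 [0.54334766 0.016      0.04851142]
wrist front-edge at y 0.027 [0.54283538 0.027      0.07055813]
wrist front-edge at y 0.038 [0.54232309 0.038      0.09260483]
0.056 wrist [323.15395514 218.20552834] side [298.9956612  206.75657541] scene [310.04342131 191.63025247]
0.07 wrist [323.24402883 226.71962896] side [298.86146032 202.9865247 ] scene [310.09433768 187.567399  ]
0.08 wrist [323.31713389 233.62979097] side [298.7646687  200.26739715] scene [310.1309621  184.64496657]
0.09 wrist [323.39903964 241.37182788] side [298.66708809 197.52610484] scene [310.16780164 181.70536924]
0.1 wrist [323.49143708 250.10557767] side [298.5687088  194.76237564] scene [310.20485818 178.74845534]
hole now [array([0.5464, 0.0223, 0.05  ])]
```

The three views agree that the shut fingertips stand on board 1's top (z≈0.09). The real tips are therefore about 34 mm short of the reported TCP. I'll lift, open and go lower.

Request:
{"fn": "move_arm", "kwargs": {"newtons": 20, "targets": [[[0,0,0.06,0,0,0,-1],[0,0,0.06,0,0,0,1],[0,0,0.06,0,0,0,1],[0,0,0.06,0,0,0,1],[0,0,0.06,0,0,0,1],[0,0,-0.027,0,0,0,1],[0,0,-0.027,0,0,0,1],[0,0,-0.027,0,0,0,-1],[0,0,-0.027,0,0,0,-1],[0,0,-0.027,0,0,0,-1],[0,0,-0.027,0,0,0,-1],[0,0,-0.027,0,0,0,-1]]]}}

```text
time_s: 7.05
tool_pos: [0.5438, 0.0272, 0.0349]
ee_rot: [0.69, 0.724, 0.001, 0.001]
force: [0.9, 0.5, 6.4]
opening: 0.0553
gripper_force: 22.4
```

Request:
{"fn": "move_arm", "kwargs": {"newtons": 20, "targets": [[[0.0095,0,0,0,0,0,-1],[0.0095,0,0,0,0,0,-1],[0.0095,0,0,0,0,0,-1],[0.0095,0,0,0,0,0,1],[0.0095,0,0,0,0,0,1],[0.0095,0,0,0,0,0,1],[0.0095,0,0.084,0,0,0,1],[0.0095,0,0.084,0,0,0,1],[0.03,0.049,0.084,0,0,0,1],[0.03,0.049,0,0,0,0,1],[0.03,0.049,0,0,0,0,1],[0.03,0.049,0,0,0,0,1]]]}}

```text
time_s: 8.55
tool_pos: [0.5662, 0.0658, 0.0334]
ee_rot: [0.69, 0.724, -0.0, -0.0]
force: [-0.2, -0.8, 1.3]
opening: 0.0857
gripper_force: 0.0
```

Request:
{"fn": "move_arm", "kwargs": {"newtons": 20, "targets": [[[0,0,0,0,0,0,-1],[0,0,0,0,0,0,-1],[0,0,0,0,0,0,-1],[0,0,0,0,0,0,-1],[0,0,0,0,0,0,-1]]]}}

```text
time_s: 9.18
tool_pos: [0.5675, 0.066, 0.0347]
ee_rot: [0.69, 0.723, 0.001, 0.001]
force: [-0.4, -0.6, 5.5]
opening: 0.0556
gripper_force: 21.0
```

Request:
{"fn": "move_arm", "kwargs": {"newtons": 20, "targets": [[[-0.0225,0,0,0,0,0,-1],[-0.0225,0,0,0,0,0,-1],[-0.0225,0,0,0,0,0,-1],[-0.0225,0,0,0,0,0,1],[-0.0225,0,0,0,0,0,1],[-0.0225,0,0,0,0,0,1],[-0.0225,0,0.084,0,0,0,1],[-0.0225,0,0.084,0,0,0,1],[-0.013,0.05,0.084,0,0,0,1],[-0.013,0.05,0,0,0,0,1],[-0.013,0.05,0,0,0,0,1],[-0.013,0.05,0,0,0,0,1]]]}}

```text
time_s: 10.68
tool_pos: [0.5559, 0.106, 0.0334]
ee_rot: [0.69, 0.724, -0.0, -0.0]
force: [0.5, 0.5, 0.6]
opening: 0.0854
gripper_force: 0.0
```

Request:
{"fn": "move_arm", "kwargs": {"newtons": 20, "targets": [[[0,0,0,0,0,0,-1],[0,0,0,0,0,0,-1],[0,0,0,0,0,0,-1],[0,0,0,0,0,0,-1],[0,0,0,0,0,0,-1]]]}}

```text
time_s: 11.3
tool_pos: [0.557, 0.1061, 0.0347]
ee_rot: [0.69, 0.723, 0.001, 0.001]
force: [-0.2, -0.5, 6.1]
opening: 0.0555
gripper_force: 21.6
```

Request:
{"fn": "move_arm", "kwargs": {"newtons": 20, "targets": [[[-0.012,0,0,0,0,0,-1],[-0.012,0,0,0,0,0,-1],[-0.012,0,0,0,0,0,-1],[-0.012,0,0,0,0,0,1],[-0.012,0,0,0,0,0,1],[-0.012,0,0,0,0,0,1],[-0.012,0,0.1,0,0,0,1],[-0.003,-0.11,0.2,0,0,0,1],[-0.003,-0.12,0.2,0,0,0,1],[-0.003,-0.12,0.2,0,0,0,1],[-0.003,-0.12,0.2,0,0,0,1]]]}}

```text
time_s: 12.68
tool_pos: [0.5534, 0.01, 0.1928]
ee_rot: [0.691, 0.723, 0.0, 0.0]
force: [-0.2, 0.4, -0.2]
opening: 0.0855
gripper_force: 0.0
```

```bash
python3 look.py w4; python3 - <<'E'
from h import *
im=cv2.imread('pics/w4.png'); cv2.imwrite('pics/w4c.png',cv2.resize(im[20:370,240:400],(320,600)) if 0 else cv2.resize(im[0:300,250:390],(280,600),interpolation=2))
E
```

```text
12.675 [0.5534 0.01   0.1928] [0.691 0.723 0.    0.   ] [ 0.47  0.19 -0.64  1.68  0.12  1.3  -0.15] 0.031
near_hole 0.88 [323.7 202.1] [ 0.555  -0.0133  0.05  ]
near_hole 0.55 [318.4 160.8] [0.5467 0.0343 0.05  ]
far_hole 0.59 [323.1  48.3] [0.5463 0.146  0.05  ]
rod_tip 0.84 [317.5 221.2] [ 0.5488 -0.0373  0.05  ]
rod_tail 0.93 [319.1 351.9] [ 0.5598 -0.2328  0.05  ]
board1_hole 0.73 [321.5 169.2] [0.5509 0.0247 0.05  ]
board2_hole 0.93 [322.4 133.1] [0.5502 0.0637 0.05  ]
board3_hole 0.89 [320.1  91.6] [0.5461 0.105  0.05  ]
board3_hole 0.38 [322.6  49.2] [0.5468 0.1443 0.05  ]
board1 0.91 [321.9 170.8] [0.5517 0.0307 0.09  ]
board1 0.85 [319.7 132.9] [0.5479 0.0668 0.09  ]
board1 0.37 [215.2 174.9] [0.4471 0.0216 0.09  ]
board2 0.91 [321.9 170.8] [0.5518 0.0305 0.09  ]
board2 0.85 [319.7 132.9] [0.548  0.0667 0.09  ]
board2 0.37 [215.2 174.9] [0.4472 0.0215 0.09  ]
board3 0.91 [321.9 170.8] [0.5519 0.0304 0.09  ]
board3 0.85 [319.7 132.9] [0.5481 0.0665 0.09  ]
board3 0.37 [215.2 174.9] [0.4472 0.0213 0.09  ]
```

View pics/w4c.png

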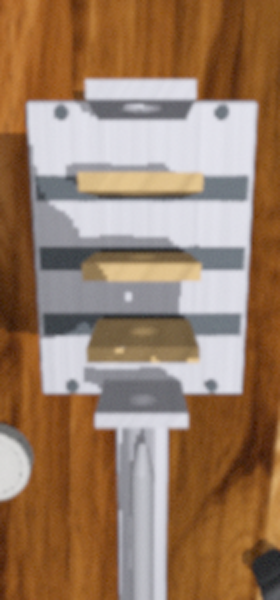

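Boards and brackets now line up: holes and tops are all at u≈320–322 in the full image. Next I'll take the shut fingers behind the rod's tail.

Request:
{"fn": "move_arm", "kwargs": {"newtons": 20, "targets": [[[0.015,-0.342,-0.09,0,0,0,-1],[0.015,-0.342,-0.09,0,0,0,-1],[0.015,-0.342,-0.09,0,0,0,-1],[0.015,-0.342,-0.09,0,0,0,-1],[0.015,-0.342,-0.09,0,0,0,-1],[0.015,-0.342,-0.09,0,0,0,-1],[0.015,-0.342,-0.09,0,0,0,-1],[0.015,-0.342,-0.19,0,0,0,-1],[0.015,-0.342,-0.215,0,0,0,-1],[0.015,-0.342,-0.221,0,0,0,-1],[0.015,-0.342,-0.221,0,0,0,-1]]]}}

```text
time_s: 14.6
tool_pos: [0.5666, -0.2627, 0.0177]
ee_rot: [0.69, 0.724, 0.0, 0.001]
force: [0.6, -0.4, 0.9]
opening: -0.0
gripper_force: 0.0
```

```bash
python3 - <<'E'
from h import *
s=sense();print(s['tool_pos'],s['force'],s['opening'])
w=save('wrist','w5'); a=save('scene','s5')
c1=cv2.resize(w[180:330,220:420],(480,360),interpolation=2); q=proj('scene',s['tool_pos']);u,v=int(q[0]),int(q[1])
c2=cv2.resize(a[v-45:v+15,u-40:u+12],(312,360),interpolation=2); print(q)
save('','w5c',np.hstack([c1,c2]))
for n in('rod_tail','rod_tip'): print([(np.round(r['xy'],1),np.round(onz('wrist',r['xy'],.05),4)) for r in mark_of('wrist',n)[:2]])
E
```

```text
[ 0.56660588 -0.26269537  0.01768013] [ 0.57076257 -0.41858395  0.92631135] -4.2513461452432564e-05
[399.8421073  222.33849814]
[(array([311.7, 207.8]), array([ 0.5598, -0.2346,  0.05  ]))]
[]
```

View pics/w5c.png

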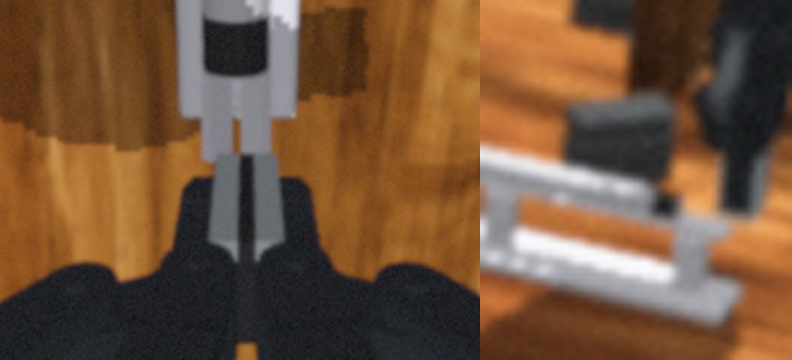

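The crop shows the shut fingertips just behind the black tail, about 2 mm to its +x side and clear of the lips. I'll shift them over and push.

Request:
{"fn": "move_arm", "kwargs": {"targets": [[[-0.0025,0,-0.002,0,0,0,-1],[-0.0032,0.015,-0.002,0,0,0,-1],[-0.0039,0.03,-0.002,0,0,0,-1],[-0.0047,0.045,-0.002,0,0,0,-1],[-0.0054,0.06,-0.002,0,0,0,-1],[-0.0061,0.075,-0.002,0,0,0,-1],[-0.0068,0.09,-0.002,0,0,0,-1],[-0.0075,0.105,-0.002,0,0,0,-1],[-0.0082,0.12,-0.002,0,0,0,-1],[-0.009,0.135,-0.002,0,0,0,-1],[-0.009,0.135,-0.002,0,0,0,-1]]]}}

```text
time_s: 16.18
tool_pos: [0.5584, -0.1538, 0.0146]
ee_rot: [0.69, 0.724, 0.0, -0.0]
force: [0.3, 0.1, 0.2]
opening: 0.0001
gripper_force: 0.0
```

```bash
cat > chk.py <<'E'
from h import *
import sys
s=sense();print(s['tool_pos'],s['force'])
o=np.array([.55137,.0261]);e=np.array([-.0477,.9989])
print('tool rack x,y',(s['tool_pos'][:2]-o)@[e[1],-e[0]],(s['tool_pos'][:2]-o)@e)
for cam in('wrist','side','scene'):
    camera(cam)
    for n in('rod_tail','rod_tip','board1_hole','board2_hole','board3_hole'):
        for r in mark_of(cam,n)[:1]:
            d=onz(cam,r['xy'],.05)[:2]-o; print(cam,n,round(r['score'],2),np.round(r['xy'],1),'rack',np.round([d@[e[1],-e[0]],d@e],4))
E
python3 chk.py; python3 -c "
from h import *
w=save('wrist','w6');b=save('side','d6')
save('','w6c',np.hstack([cv2.resize(w[0:330,180:460],(420,495)),cv2.resize(b[150:250,250:350],(375,495),interpolation=2)]))"
```

```text
[ 0.55835805 -0.15380386  0.01457271] [0.2806541  0.12592639 0.16828034]
tool rack x,y -0.0016010551073627063 -0.18003929143452022
wrist rod_tail 0.96 [322.5 241.6] rack [-0.0017 -0.1701]
wrist board2_hole 0.22 [321.5 239.6] rack [-0.0023 -0.1695]
side rod_tail 0.48 [319.5 177. ] rack [-0.0039 -0.1549]
side rod_tip 0.42 [256.1 258.6] rack [0.0119 0.2427]
side board1_hole 0.56 [300.9 206.2] rack [-0.0087  0.0011]
side board2_hole 0.84 [292.7 212.6] rack [0.0014 0.0368]
side board3_hole 0.8 [286.9 219.9] rack [0.0032 0.0725]
scene rod_tail 0.52 [430.9 245.9] rack [-0.1368 -0.4133]
scene rod_tip 0.65 [305.1 190.1] rack [0.0052 0.0252]
scene board1_hole 0.68 [288.7 190.2] rack [-0.0194  0.0704]
scene board2_hole 0.76 [302.9 191.3] rack [-0.0056  0.0275]
scene board3_hole 0.77 [290.8 190.5] rack [-0.0182  0.0636]
```

View pics/w6c.png

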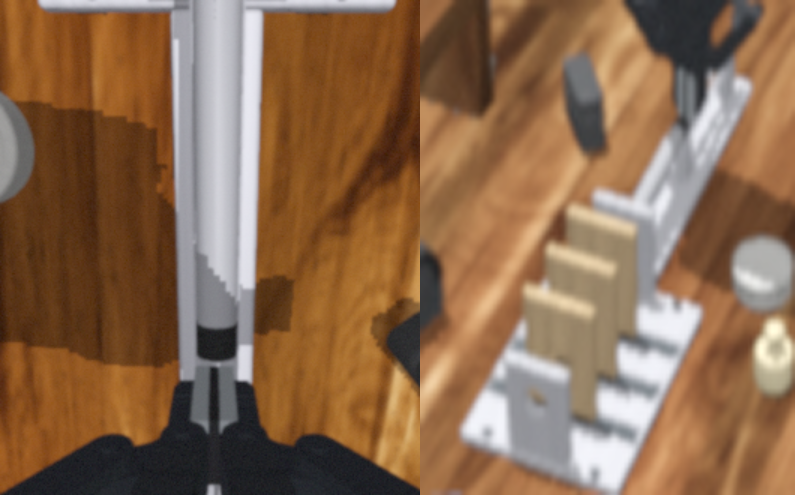

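The picture shows the rod through the near bracket, tail against the fingers at rack y≈-0.170, and the boards still in line. I'll keep pushing for another 117 mm.

Request:
{"fn": "move_arm", "kwargs": {"targets": [[[0.0004,0.013,0,0,0,0,-1],[-0.0003,0.027,0,0,0,0,-1],[-0.001,0.041,0,0,0,0,-1],[-0.0016,0.055,0,0,0,0,-1],[-0.0023,0.069,0,0,0,0,-1],[-0.003,0.083,0,0,0,0,-1],[-0.0036,0.097,0,0,0,0,-1],[-0.0043,0.111,0,0,0,0,-1],[-0.0049,0.124,0,0,0,0,-1],[-0.0054,0.134,0,0,0,0,-1],[-0.0058,0.142,0,0,0,0,-1],[-0.006,0.146,0,0,0,0,-1]]]}}

```text
time_s: 18.68
tool_pos: [0.5534, -0.0382, 0.0145]
ee_rot: [0.69, 0.724, 0.0, -0.0]
force: [0.8, -0.2, 0.6]
opening: -0.0001
gripper_force: 0.2
```

```bash
python3 chk.py; python3 -c "
from h import *
w=save('wrist','w7');b=save('side','d7')
save('','w7c',np.hstack([cv2.resize(w[0:330,180:460],(420,495)),cv2.resize(b[150:250,250:350],(375,495),interpolation=2)]))"
```

```text
[ 0.55340007 -0.03815266  0.01446211] [ 0.80473791 -0.16117212  0.55425306]
tool rack x,y -0.00103701688659244 -0.06427881195025116
wrist rod_tail 0.66 [190.9 264.1] rack [-0.0736 -0.0666]
wrist board1_hole 0.56 [323.8 147.7] rack [-0.0002 -0.0034]
wrist board2_hole 0.98 [326.8  58.3] rack [0.0011 0.0357]
side rod_tail 0.65 [309.1 266.8] rack [-0.1272  0.2183]
side rod_tip 0.65 [339.7 301.3] rack [-0.2389  0.2953]
side board1_hole 0.8 [300.2 203.7] rack [-0.002  -0.0088]
side board2_hole 0.63 [290.9 212.3] rack [0.0068 0.0375]
side board3_hole 0.54 [286.4 222.3] rack [0.0001 0.0825]
scene rod_tail 0.72 [431.  243.8] rack [-0.1266 -0.4109]
scene rod_tip 0.74 [480.6 262.9] rack [-0.1579 -0.5438]
scene board1_hole 0.51 [313.2 193.2] rack [-0.0026 -0.007 ]
scene board2_hole 0.57 [303.1 189.5] rack [0.0061 0.0327]
scene board3_hole 0.64 [320.7 183.6] rack [0.0712 0.0021]
```

View pics/w7c.png

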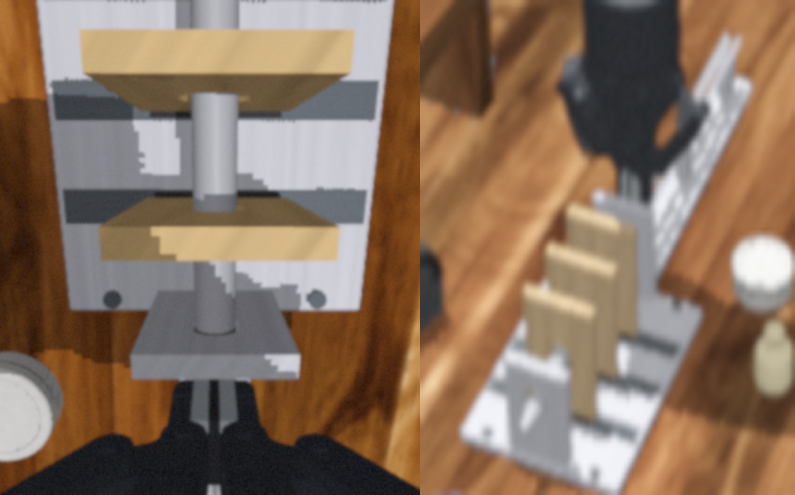

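The picture shows the rod through both boards in view, and its point out of the far bracket in the side view. I'll back off, lift and verify.

Request:
{"fn": "move_arm", "kwargs": {"targets": [[[0.0015,-0.03,0,0,0,0,-1],[0.003,-0.06,0.02,0,0,0,-1],[0.003,-0.06,0.1,0,0,0,-1],[0.003,-0.03,0.18,0,0,0,-1],[0.003,0.04,0.23,0,0,0,-1],[0.003,0.06,0.23,0,0,0,-1],[0.003,0.06,0.23,0,0,0,-1]]]}}

```text
time_s: 20.55
tool_pos: [0.5562, 0.0121, 0.1997]
ee_rot: [0.689, 0.725, 0.001, 0.001]
force: [-0.6, 0.2, -0.2]
opening: -0.0001
gripper_force: 0.0
```

```bash
python3 chk.py; python3 -c "
from h import *
w=save('wrist','w8')
o=np.array([.55137,.0261]);e=np.array([-.0477,.9989])
for y in(-.044,-.061,.134,.124): print(y,proj('wrist',[*(o+y*e),.05]))
save('','w8c',cv2.resize(w[0:300,260:380],(240,600),interpolation=2))"
```

```text
[0.55616499 0.0121033  0.19970631] [-0.58351767  0.18235612 -0.21365512]
tool rack x,y 0.004122069950783665 -0.014210020671589215
wrist rod_tail 0.82 [315.2 208. ] rack [-0.0053 -0.0524]
wrist rod_tip 0.88 [317.5  25.9] rack [-0.0014  0.1367]
wrist board1_hole 0.79 [319.2 170.8] rack [-0.0006 -0.0082]
wrist board2_hole 0.77 [320.7 133.7] rack [0.0013 0.0331]
wrist board3_hole 0.72 [317.9  94. ] rack [-0.0013  0.074 ]
side rod_tail 0.66 [308.3 264.1] rack [-0.1216  0.2102]
side rod_tip 0.71 [339.8 300.9] rack [-0.2387  0.294 ]
side board1_hole 0.51 [298.9 204.7] rack [-0.0004 -0.0031]
side board2_hole 0.51 [290.6 210.8] rack [0.0105 0.0317]
side board3_hole 0.66 [286.  222.2] rack [0.0013 0.0825]
scene rod_tail 0.6 [328.9 197.5] rack [-0.0069 -0.0625]
scene rod_tip 0.64 [274.1 186.2] rack [-0.0155  0.1253]
scene board1_hole 0.54 [314.6 191.6] rack [ 0.0095 -0.0059]
scene board2_hole 0.61 [303.2 191.7] rack [-0.0077  0.0253]
scene board3_hole 0.58 [287.5 190.8] rack [-0.0249  0.0717]
-0.044 [319.35608197 201.72819971]
-0.061 [319.41611011 215.20736897]
0.134 [318.59454327  30.72657708]
0.124 [318.64504272  42.06610265]
```

View pics/w8c.png

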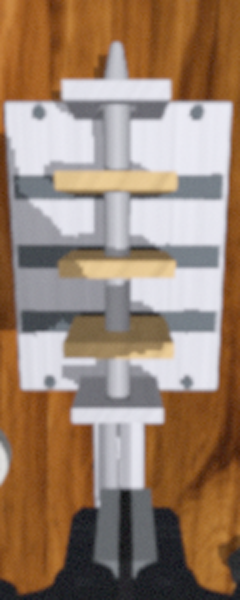

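The point is at pixel (318,21), which puts the tip at about rack y 0.1425 and the tail at about -0.0525. All boards are centred on the rod, and the gripper is clear.

```bash
python3 -c "
from station import *
print(job_done())"
```

```text
the job is handed in; nothing more can be done
None
```

I handed the job in at about 21 s of the 58 s limit, but no verdict came back. By the wrist camera, the rod is through both brackets and all three aligned boards, with its tip about 18 mm beyond the far bracket and its rear end (hidden behind the near bracket, so worked out from the rod's length) about 8 mm short of that bracket. I kept clear of the small things but did not re-measure them.

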